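# Fit the honed blade into the leather splitter

## Robot

A 6-joint arm with a two-finger parallel gripper is mounted at the origin on the work surface. World frame = base frame: x ahead of the robot, y to its left, z up, the work surface at z = 0. Lengths are in m, angles in degrees, forces in N, time in s.
With the tool pointing down it reaches from about 0.325 to 0.85 m from the base axis. Payload 15.5 kg.
Tool frame: the origin (TCP) lies midway between the tips of the shut fingers; the grasp point (between the pads) lies 19 mm behind it; z points along the fingers, y is the line along which they close (so a half turn about z gives the same grasp; the last joint's range is limited). The gripper opens to 91 mm and grips with 3 to 60 N. Pads are 32 mm wide; open, the fingers measure 118 mm over their backs; the gripper's body (76 mm by 178 mm) begins 60 mm behind the grasp point.
Start: joints at [69.643, 28.281, 77.091, -0, 74.628, -5.472], TCP at [0.161, 0.604, 0.189] pointing down, gripper open.
Joint ranges: [-166.48, 166.48], [-47.26, 123.95], [12.59, 153.08], [-70.14, 250.14], [6.76, 159.57], [-176.63, 176.63]. Speed limits (degrees/s): [108.29, 108.29, 147.25, 172.46, 172.46, 172.46].

## Interface

Orientations are given as a 3x3 rotation matrix whose columns are the frame's x, y, z axes.
In Python, from bench import ctrl gives the robot as it stands. The module is installed in compiled form; this text tells all that it offers. Calls block until the motion is done:
- ctrl.goto(position, orientation): joint-space move of the TCP to a pose.
- ctrl.move_l(position, vel=0.15, ori=None, contact_N=None): straight line of the TCP; ori=None keeps the orientation; vel is the mean speed in m/s. With contact_N (N) it stops when the force on the tool has changed by that much, and returns True; else False.
- ctrl.movej(angles): joint-space move.
- ctrl.command_gripper(opening): opening from 0.0 (shut) to 1.0 (fully open); the grip force is fixed at half the most; returns when the fingers have stopped.
- ctrl.sleep(seconds).
- ctrl.ik(position, orientation): joint angles nearest the present ones, or None.
- ctrl.read_camera(name): name is "scene" or "top"; returns the picture (400x640x3 uint8, blue, green, red); there is no depth.
- ctrl.camera_params(name): a dict with "fx", "fy", "cx", "cy" (pixels), "D" ([k1, k2, p1, p2, k3] as OpenCV has them; the pictures are not rectified), "pose" (4x4, takes a point from camera to world coordinates). Camera axes: x right, y up, looking along -z (the intrinsics and any distortion apply to the point x, -y, -z); pixel columns grow to the right and rows downward; lengths in m; the calibration is good to about 2 mm. A picture is of the moment at which its call begins. camera_params takes no time and is no camera call.
A pose or a line that the arm cannot do raises ctrl.MotionError and nothing moves.
- ctrl.sign_off(): hands the job in; it is judged then, once.
Readings, each from a call of its own:
- ctrl.current_t(): time.
- ctrl.current_q(): joint angles.
- ctrl.current_dq(): joint speeds.
- ctrl.current_effort(): joint torques, N m.
- ctrl.current_tool_pos(): TCP position.
- ctrl.current_eef_rot(): TCP orientation.
- ctrl.current_contact_force(): force on the tool from outside, world axes, zero at the start.
- ctrl.current_wrist_torque(): the same for the moment, N m.
- ctrl.current_grip_width(): opening from 0.0 (shut) to 1.0 (fully open).
- ctrl.current_grasp_force(): force on a finger pad.
Only numpy, scipy, OpenCV 4.12 (cv2) and the standard library are available. Lean on these libraries where they do the work, as an engineer would, in place of code of your own. Each camera call takes 0.05 s, during which the arm holds its last target. There are 200 camera calls.

## Task

Put the freshly honed, notched blade from the oilstone back into the sweatband-leather splitter: lay it flat on the blade bed, honed edge to the roller and square to the machine, and slide it back with a light but definite push until the floor of its notch bears on the locating pin, wherever its eccentric has been set. Then swing the clamp lever over and press it down until its pad holds the blade, and let go. Be gentle: never ram the pin or force the blade on the bed, keep the honed edge off the roller, and leave everything else where it is.

Things in the scene. Friction and masses are not known exactly. Their poses are not given: they have to be found in the camera images.
- blade: Loose flat steel blade 96 (x) x 64 (y) x 5 mm, 0.17-0.32 kg, flat and bevel-up on the narrower oilstone, so both long sides overhang it by 10 mm (64 mm grasp). Origin: underside centre, near the centre of mass. +x: to the honed edge (x = 48; bevel from x = 38, do not grasp it); z up. The end at x = -48 has a square notch in its middle, 8 mm wide (y), 20 mm deep (x), open to -x.
- notch (a point): Middle of the floor of the blade's notch, at its underside: 28 mm from the blade's origin towards -x, axes as the blade's. Home, it touches the pin's roller side, 3 mm on +x from the pin's centre.
- splitter: Grey bench leather splitter, fixed; origin under its 230 x 120 x 12 mm foot, -x operator's side, +x roller side, z up. In mm: level bed rib x -52 to 40, |y| < 22, top z 50, finger room beside it; roller cheeks x 49 to 73, |y| 44 to 54, z to 50; feed table x 80 to 128, z to 48; handle y 64, x 61 to 131, z to 62; clamp bracket x -77 to -59, |y| < 16, z to 78.
- roller: Free-turning steel feed roller, 24 mm diameter, 84 mm long along y. Origin: on its axis, at x = 61 mm, z = 34 mm of the splitter. Its top is 4 mm below the level of the bed; the honed edge of a seated blade stands just above it without touching.
- clamp (a joint): Clamp lever angle, rad: 0 = its pad just meets the top of a 5 mm blade lying on the bed; grows as it swings up and back to the operator's side (-x); starts at about 1.8 to 2.1, stops at -0.12 and 2.2. Hinge friction 0.25 N m: it stays wherever it is left, and after pressing down keeps some pressure on the blade. The lever passes over the pin.
- pad: The clamp lever's rubber-faced swivel pad, a 16 mm disc under the arm, which presses on the blade (it rocks up to 0.15 rad to lie flat). Origin: centre of its face, 55 mm along and 15 mm below the hinge with the lever at 0 (then at x = -11 mm of the splitter).
- clamp_knob (a point): Centre of the black ball knob (28 mm diameter) on the lever's end. With the lever at 0 it lies 108 mm towards +x and 35 mm up from the hinge (113.5 mm away, 0.313 rad above level); it swings in the splitter's plane y = 0. Can be held from above, fingers on its +y and -y sides.
- clamp_hinge (a point): Centre of the clamp lever's hinge, which lies along the splitter's y: at x = -66, y = 0, z = 70 mm of the splitter.
- stone: Oilstone in a wooden holder, fixed: holder 230 x 66 x 20 mm, stone 200 x 44 mm, top 48 mm above the bench. Origin: underside centre, long side along x.
- scraper: Plain rectangular steel scraper, 110 x 60 x 5 mm, no notch, loose, lying flat on the bench. To be left alone. Origin: underside centre, long side along x.
- oil_can: Small copper oil can, 54 mm diameter, 88 mm high, loose, upright. To be left alone. Origin: underside centre.
- screwdriver: Screwdriver 190 mm long, loose, lying on the bench along its x. To be left alone.
- crown_block: Large domed wooden hat block, 168 mm diameter, 115 mm high, loose. To be left alone. Origin: underside centre.
- tip_block: Low domed wooden hat block, 132 mm diameter, 50 mm high, loose. To be left alone. Origin: underside centre.
- felt_brush: Wooden brush 200 mm long, loose, lying on the bench along its x. To be left alone.
- pin_jar: Glass jar with a steel cap, 60 mm diameter, 70 mm high, loose. To be left alone. Origin: underside centre.
- disc (a point): Centre of the locating pin's adjusting disc (24 mm, flush in the bed top): x = -32, y = 0, z = 50 mm of the splitter, axes as the splitter's. The single pin (steel, 6 mm diameter, 10 mm high, top chamfered; pin_c0 in the rules) stands on the disc 6 mm off this centre, in an unknown direction: the disc is turned anew at each setting-up and sits tight. Play in the notch: 1 mm either side.

How it is judged (in metres and radians):
On the way:
1. the blade lies flat on the bed, square to the machine, its notch round the pin, and is pushed against the pin with more than 2 N, the clamp still raised (x of pin_c0 in the frame of notch between -0.005 and -0.001 m and y of pin_c0 in the frame of notch between -0.002 and 0.002 m and z of notch in the frame of disc below 0.002 m and angle between blade's own z axis and vertical below 0.04 rad and angle between the x axis of blade and the x axis of splitter, either way round below 0.08 rad and contact force between blade and pin_c0 above 2 N and value of joint clamp above 0.5 rad), for 0.1 s.
At the end, for the whole second after the job is handed in: Blade flat on the bed, notch round the pin: notch floor within 2 mm of bearing on the pin (pin centre 1 to 5 mm behind it), across within 2 mm, tilt under 0.04 rad, square to the splitter within 0.08 rad; clamp lever below 0.05 rad, its pad pressing on the blade with over 1 N; blade at rest (x of pin_c0 in the frame of notch between -0.005 and -0.001 m and y of pin_c0 in the frame of notch between -0.002 and 0.002 m and z of notch in the frame of disc below 0.002 m and angle between blade's own z axis and vertical below 0.04 rad and angle between the x axis of blade and the x axis of splitter, either way round below 0.08 rad and value of joint clamp below 0.05 rad and contact force between blade and pad above 1 N and linear speed of blade below 0.01 m/s); the robot touches nothing.
It fails at once if the blade is rammed against the pin (over 15 N) (contact force between blade and pin_c0 above 15 N).
It fails at once if the blade is forced on the splitter (over 25 N) while the clamp is still up (contact force between blade and splitter above 25 N and value of joint clamp above 0.3 rad).
It fails at once if the honed edge touches the roller (contact force between blade and roller above 1 N).
It fails at once if a bystander is moved more than 15 mm (distance of any of scraper, oil_can, screwdriver, crown_block, tip_block, felt_brush, pin_jar from where it was at the start of the episode above 0.015 m).
It also fails if it takes over 72 s, if anything falls off the work surface, if the arm or the gripper's body presses on something with over 40 N, if the wrist force passes 120 N, or if a joint passes its speed limit or range.

## Working session

There is one attempt and no reset: what is moved stays moved. The work goes in short steps, each a Python script; the robot and the scene stay as the last script left them, time stands still between calls to the robot, and variables do not carry over. Pictures are saved under pics/ and viewed, at most 10 in all, crops included, and the job is handed in when it is done.

```bash
mkdir -p pics; python3 - <<'E'
from bench import ctrl
import cv2,numpy as np
np.set_printoptions(precision=4,suppress=True)
for n in("scene","top"):
    im=ctrl.read_camera(n);cv2.imwrite(f"pics/{n}0.png",im);p=ctrl.camera_params(n);print(n,p)
print(ctrl.current_t())
E
```

```text
scene {'fx': 425.244043609713, 'fy': 425.244043609713, 'cx': 319.69374094379305, 'cy': 198.4356317931877, 'D': array([-0.0048,  0.    ,  0.    ,  0.    ,  0.    ]), 'pose': array([[-0.8913, -0.3571,  0.2793,  0.9417],
       [ 0.4531, -0.7235,  0.5208,  0.6915],
       [ 0.0161,  0.5907,  0.8067,  1.1401],
       [ 0.    ,  0.    ,  0.    ,  1.    ]])}
top {'fx': 411.73575055873766, 'fy': 411.73575055873766, 'cx': 317.71234546015074, 'cy': 197.15727378589273, 'D': array([-0.0052,  0.    ,  0.    ,  0.    ,  0.    ]), 'pose': array([[ 0.016 ,  0.9812, -0.1921,  0.3302],
       [-0.9995,  0.0108, -0.0281, -0.0102],
       [-0.0255,  0.1925,  0.981 ,  1.4192],
       [ 0.    ,  0.    ,  0.    ,  1.    ]])}
0.1
```

View pics/scene0.png

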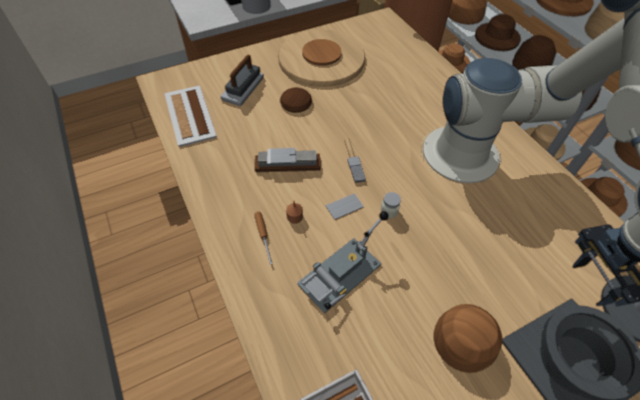

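View pics/top0.png

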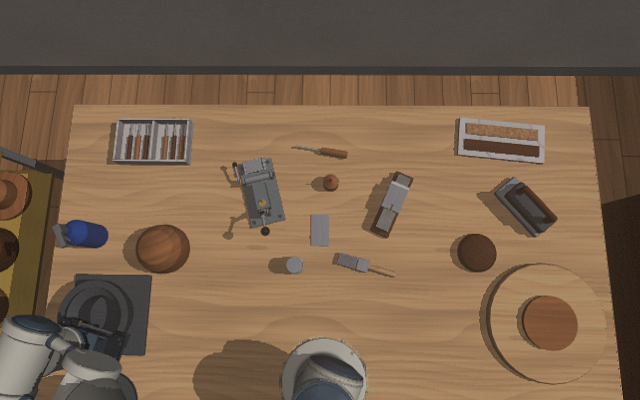

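```bash
python3 - <<'E'
import cv2,numpy as np
t=cv2.imread("pics/top0.png");s=cv2.imread("pics/scene0.png")
def c(i,x,y,w=80,h=60): return cv2.resize(i[y:y+h,x:x+w],(800,600),interpolation=cv2.INTER_CUBIC)
a=[c(t,220,148,112,84),c(t,352,163),c(s,290,205,112,84),c(s,248,130)]
cv2.imwrite("pics/c1.png",a[0]);cv2.imwrite("pics/c2.png",np.vstack([np.hstack([cv2.resize(a[1],(400,300)),cv2.resize(a[3],(400,300))])]))
cv2.imwrite("pics/c3.png",a[2])
E
```

```text
(no output)
```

View pics/c1.png

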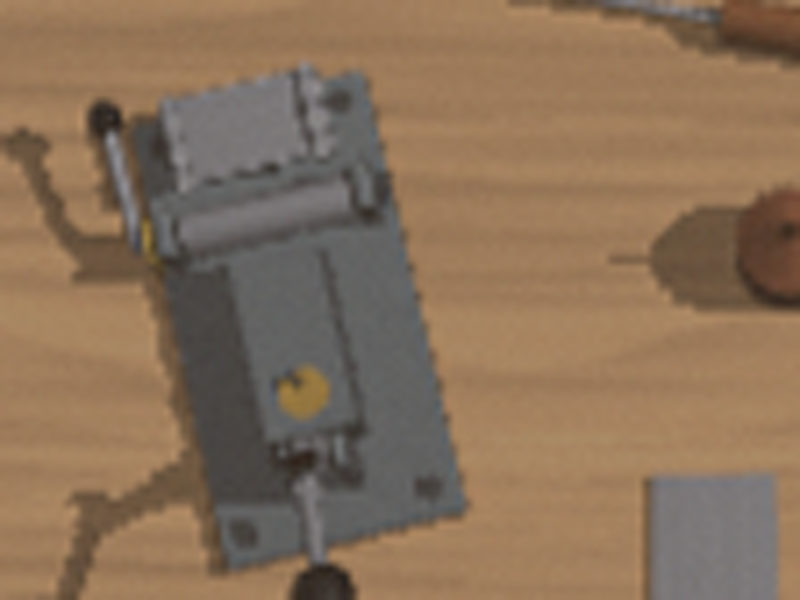

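View pics/c2.png

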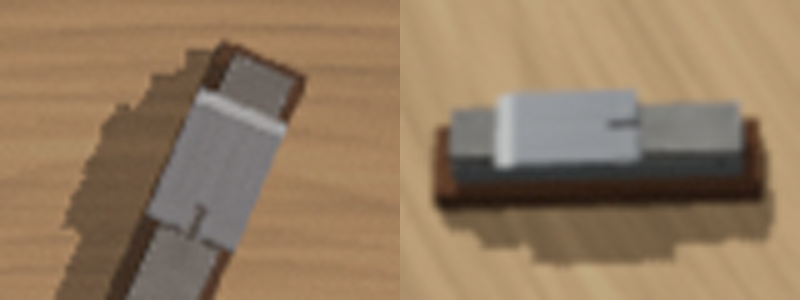

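View pics/c3.png

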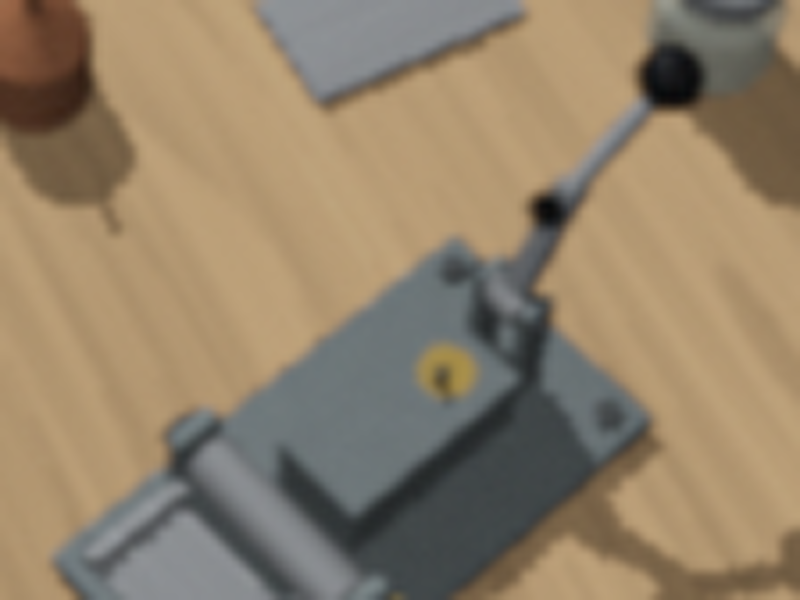

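The top view shows the splitter at about (262,192), with its roller end away from the robot and the gold disc at (262,203). The pin is on the disc's upper-left rim. The knob is at (265,231). The blade is on the stone at about (393,200), notch towards the robot and bevel away. In the scene view the disc is at (352,257), the knob at (384,215) and the blade at (288,157).

```bash
cat > h.py <<'E'
import cv2,numpy as np
from bench import ctrl
np.set_printoptions(precision=4,suppress=True)
def ray(n,uv):
    p=ctrl.camera_params(n);K=np.array([[p["fx"],0,p["cx"]],[0,p["fy"],p["cy"]],[0,0,1]])
    q=cv2.undistortPoints(np.array(uv,float).reshape(-1,1,2),K,p["D"]).reshape(-1,2)
    d=np.c_[q[:,0],-q[:,1],-np.ones(len(q))]@p["pose"][:3,:3].T
    return p["pose"][:3,3],d
def plane(n,uv,z):
    o,d=ray(n,uv);return (o+d*((z-o[2])/d[:,2])[:,None])
def tri(a,b):
    o1,d1=ray("top",[a]);o2,d2=ray("scene",[b]);d1,d2=d1[0],d2[0]
    s=np.linalg.lstsq(np.c_[d1,-d2],o2-o1,rcond=None)[0]
    p,q=o1+s[0]*d1,o2+s[1]*d2;return (p+q)/2,np.linalg.norm(p-q)
E
python3 - <<'E'
from h import *
im={n:cv2.imread(f"pics/{n}0.png") for n in("top","scene")}
seed={"top":dict(disc=(264,206),blade=(393,194),knob=(265,231),foot=(273,210)),"scene":dict(disc=(350,255),blade=(285,157),knob=(384,215),foot=(347,250))}
S=8
for n in im:
    g=cv2.resize(im[n],None,fx=S,fy=S,interpolation=cv2.INTER_CUBIC);h=cv2.cvtColor(g,cv2.COLOR_BGR2HSV).astype(int)
    for k,(u,v) in seed[n].items():
        print(n,k,"hsv",h[v*S,u*S])
    H,Sa,V=h[...,0],h[...,1],h[...,2]
    bv=h[seed[n]["blade"][1]*S,seed[n]["blade"][0]*S,2]
    M=dict(disc=(Sa>110)&(H>17)&(H<32)&(V>90),blade=(Sa<60)&(V>bv-14),knob=(V<62),foot=(Sa<75))
    for k,m in M.items():
        m=m.astype(np.uint8)
        l,lab=cv2.connectedComponents(m);u,v=seed[n][k];i=lab[v*S,u*S]
        if i==0: print(k,"miss");continue
        c=(lab==i).astype(np.uint8);cs=max(cv2.findContours(c,0,1)[0],key=cv2.contourArea)
        f=lambda p:(np.array(p)+.5)/S-.5
        (ex,ey),r=cv2.minEnclosingCircle(cs);el=cv2.fitEllipse(cv2.convexHull(cs))
        bx=f(cv2.boxPoints(cv2.minAreaRect(cs)));mo=cv2.moments(cs)
        print(k,"area",cv2.contourArea(cs)/S/S,"cen",f((mo["m10"]/mo["m00"],mo["m01"]/mo["m00"])),"ell",f(el[0]),np.array(el[1])/S)
        z=dict(disc=.05,blade=.053,knob=.16,foot=.012)[k]
        if k in("disc","knob"): print("  disc@z",plane(n,[f(el[0])],z))
        else:
            ap=f(cv2.approxPolyDP(cv2.convexHull(cs),1.2*S,True)[:,0]);print("  poly",ap.tolist());print("  world",plane(n,ap,z)[:,:2].tolist())
            w=plane(n,bx,z)[:,:2];print("  box",w,np.linalg.norm(w-np.roll(w,1,0),axis=1))
E
```

```text
top disc hsv [ 18  74 120]
top blade hsv [  0   6 121]
top knob hsv [11 60 60]
top foot hsv [ 0  3 98]
disc miss
blade area 805.0625 cen [392.9612 201.6183] ell [392.3087 202.9138] [21.9399 65.509 ]
  poly [[401.0625, 174.4375], [408.3125, 181.3125], [408.8125, 188.5625], [398.4375, 212.6875], [386.9375, 231.3125], [375.8125, 224.8125], [381.6875, 203.3125], [390.6875, 181.3125]]
  world [[0.6796398063150821, -0.25333830695434617], [0.6558632197061789, -0.2772518267055458], [0.6307276069947994, -0.2782744245391344], [0.5478540537393106, -0.24161070581581784], [0.48492982396365425, -0.2023243117238628], [0.5061392713541125, -0.16580208609813943], [0.579053838787034, -0.1862738086246395], [0.6552629224788532, -0.21774938086028117]]
  box [[ 0.5052 -0.1537]
 [ 0.6888 -0.2321]
 [ 0.6626 -0.2925]
 [ 0.4805 -0.213 ]] [0.0643 0.1997 0.0659 0.1988]
knob area 45.515625 cen [264.8229 230.7124] ell [264.8507 230.6673] [7.6727 7.958 ]
  disc@z [[0.4699 0.1871 0.16  ]]
foot area 2237.3515625 cen [261.0438 191.7192] ell [261.4192 193.1358] [43.9532 88.0389]
  poly [[269.6875, 157.3125], [284.8125,
[... 1667 characters left out ...]
205 264.0468] ell [350.2005 252.8001] [ 61.1073 150.2441]
  poly [[395.9375, 192.1875], [400.6875, 197.3125], [399.4375, 206.9375], [380.4375, 264.1875], [323.4375, 312.5625], [296.5625, 281.8125], [385.1875, 193.0625], [389.8125, 191.1875]]
  world [[0.3112859730948936, 0.05284469903742672], [0.30878637341522286, 0.07775840214656238], [0.33401144713541875, 0.10867262939872668], [0.4991825302519703, 0.2580989657736685], [0.7181781967297607, 0.3145138515883235], [0.7453339187302486, 0.19852702616747542], [0.34552559147516493, 0.04003121458196113], [0.3274218538529444, 0.04022054931579422]]
  box [[0.7532 0.198 ]
 [0.3125 0.0272]
 [0.2909 0.1902]
 [0.7139 0.33  ]] [0.1377 0.4727 0.1644 0.4455]
```

```bash
cat >> h.py <<'E'
def R(yaw):
    c,s=np.cos(yaw),np.sin(yaw);return np.array([[c,s,0],[s,-c,0],[0,0,-1.]])
def ortho(n,img,c,yaw,z,w,h,mm):   # metric view on plane z: columns = local +x, rows = local -y
    p=ctrl.camera_params(n);u,v=np.meshgrid(np.arange(w),np.arange(h))
    a=(u-w/2)*mm/1e3;b=-(v-h/2)*mm/1e3;C,S=np.cos(yaw),np.sin(yaw)
    P=np.stack([c[0]+C*a-S*b,c[1]+S*a+C*b,np.full(a.shape,z)],-1).reshape(-1,3)
    q=(P-p["pose"][:3,3])@p["pose"][:3,:3]*[1,-1,-1]
    K=np.array([[p["fx"],0,p["cx"]],[0,p["fy"],p["cy"]],[0,0,1]])
    m=cv2.projectPoints(q,np.zeros(3),np.zeros(3),K,p["D"])[0].reshape(h,w,2).astype(np.float32)
    return cv2.remap(img,m,None,cv2.INTER_CUBIC)
E
python3 - <<'E'
from h import *
im={n:cv2.imread(f"pics/{n}0.png") for n in("top","scene")}
by=np.radians(-22);sy=np.arctan2(.3153-.2555,.7162-.4973);print("splitter yaw",np.degrees(sy))
rows=[]
for n in im:
    b=ortho(n,im[n],(.601,-.233),by,.053,400,300,.35);d=ortho(n,im[n],(.575,.215),sy,.05,400,300,.125)
    rows.append(np.hstack([b,d]))
cv2.imwrite("pics/o1.png",np.vstack(rows))
print("knob tri",tri((264.85,230.67),(383.77,215.37)))
print(ctrl.current_eef_rot())
p=np.array(ctrl.current_tool_pos());ctrl.move_l(p+[0,0,.07],vel=.2)
for y in(by,by+np.pi): print(ctrl.ik([.601,-.233,.2],R(y)))
print(ctrl.current_t())
E
```

```text
splitter yaw 15.27947821052387
knob tri (array([0.4691, 0.1882, 0.1584]), np.float64(0.0025890011790430743))
[[-0.9664  0.2569 -0.0004]
 [ 0.2569  0.9664 -0.001 ]
 [ 0.0001 -0.0011 -1.    ]]
[-26.496   29.3411  73.2694  -0.      77.3895  85.504 ]
[-26.496   29.3411  73.2694  -0.      77.3895 -94.496 ]
0.6
```

View pics/o1.png

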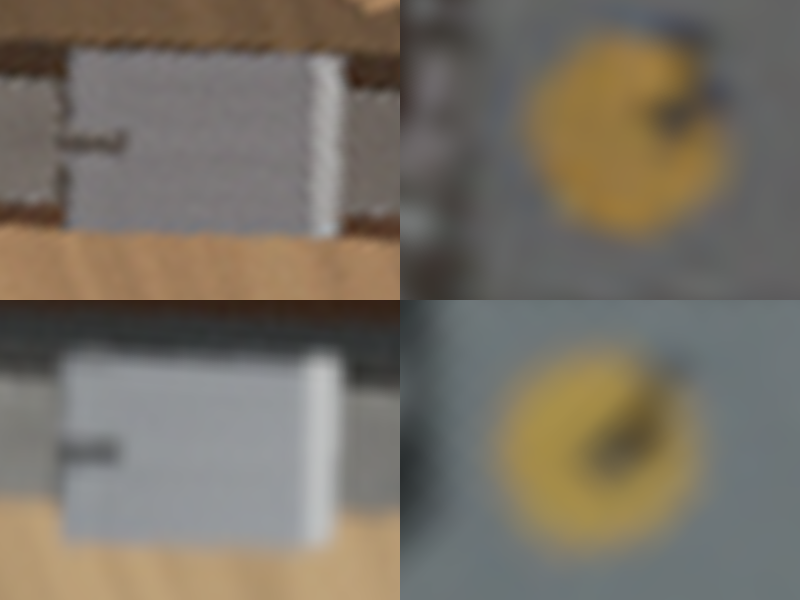

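The top row shows the blade at about (206,144) with its notch at the left. Both views give a 96 mm length, a yaw of about -22.9° and a centre near (.602, -.233). The pin stands about 23° round from the splitter's +x, towards +y on the disc. The two cameras disagree by about 3 mm, which is consistent calibration bias. The knob triangulates to a radius of 117 mm and a lever angle of 1.97 rad, both plausible.

```bash
cat >> h.py <<'E'
BY,SY=np.radians(-22.9),np.radians(15.1)
BC=np.array([.6024,-.2328]); DISC=np.array([.5763,.2163])
def rot(y): return np.array([[np.cos(y),-np.sin(y)],[np.sin(y),np.cos(y)]])
GX=-.006                      # grasp offset along blade x
def loc(x,y): return DISC+rot(SY)@np.array([x,y])   # from disc, splitter axes
def st():
    p=np.array(ctrl.current_tool_pos());l=rot(SY).T@(p[:2]-DISC)*1e3
    f=np.array(ctrl.current_contact_force());fl=rot(SY).T@f[:2]
    print("t%.2f loc %.2f %.2f z %.2f | F %.2f %.2f %.2f grip %.3f %.1f"%(ctrl.current_t(),*l,p[2]*1e3,*fl,f[2],ctrl.current_grip_width(),ctrl.current_grasp_force()))
E
python3 - <<'E'
from h import *
from scipy.optimize import brentq
# heights from two views: ortho centres -> world points on assumed plane -> rays -> triangulate
def tri_w(Pt,Ps):
    ot=ctrl.camera_params("top")["pose"][:3,3];os_=ctrl.camera_params("scene")["pose"][:3,3]
    d1,d2=Pt-ot,Ps-os_;s=np.linalg.lstsq(np.c_[d1,-d2],os_-ot,rcond=None)[0];return (ot+s[0]*d1+os_+s[1]*d2)/2
def w(c,y,x,yy,z): return np.r_[np.array(c)+rot(y)@np.array([x,yy])/1e3,z]
y0=np.radians(15.28)
print("disc",tri_w(w((.575,.215),y0,3.4,1.9,.05),w((.575,.215),y0,-.25,0,.05)))
b=np.radians(-22)
print("blade",tri_w(w((.601,-.233),b,2.1,2.1,.053),w((.601,-.233),b,.35,-.7,.053)))
g=BC+rot(BY)@[GX,0]
ctrl.goto([*g,.12],R(BY));st()
ctrl.move_l([*g,.034],vel=.08,contact_N=6);st()
ctrl.command_gripper(0.0);st()
ctrl.move_l([*g,.15],vel=.15);st()
E
```

```text
disc [0.5767 0.217  0.0551]
blade [ 0.6026 -0.2309  0.0568]
t3.92 loc -96.09 -436.17 z 120.12 | F -0.56 -0.27 -0.42 grip 1.001 0.0
t5.15 loc -96.20 -436.96 z 34.57 | F -0.74 -0.40 -0.80 grip 1.001 0.0
t6.52 loc -96.55 -436.69 z 34.00 | F -0.36 0.01 -0.17 grip 0.004 0.0
t7.44 loc -96.96 -436.31 z 149.12 | F 0.04 0.21 -0.11 grip 0.010 0.0
```

```bash
python3 - <<'E'
from h import *
s=ctrl.read_camera("scene");t=ctrl.read_camera("top")
cv2.imwrite("pics/scene1.png",s);cv2.imwrite("pics/top1.png",t)
a=cv2.resize(s[100:220,200:360],(640,480),interpolation=cv2.INTER_CUBIC)
b=cv2.resize(t[140:260,340:450],(160*3//1,480*160*3//(160*3*1)//1),interpolation=cv2.INTER_CUBIC) if 0 else cv2.resize(t[150:250,350:440],(432,480),interpolation=cv2.INTER_CUBIC)
cv2.imwrite("pics/v6.png",cv2.resize(np.hstack([a,b]),(800,358)))
print(ctrl.current_eef_rot(),ctrl.current_grip_width());st()
E
```

```text
[[ 0.9212 -0.3891 -0.0017]
 [-0.3891 -0.9212  0.0008]
 [-0.0019 -0.0001 -1.    ]] 0.002220191789262601
t7.54 loc -97.02 -436.28 z 148.87 | F -0.38 0.24 -0.54 grip 0.002 0.0
```

View pics/v6.png

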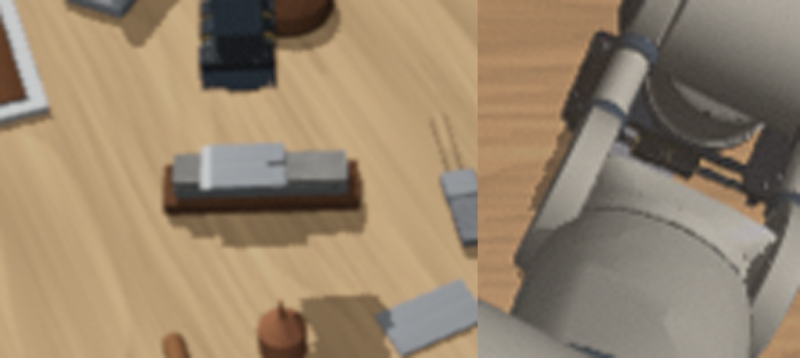

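```bash
python3 - <<'E'
from h import *
p=ctrl.camera_params("scene")
for P in([.597,-.23,.149],[.597,-.23,.034],[.597,-.23,.053]):
    q=p["pose"][:3,:3].T@(np.array(P)-p["pose"][:3,3]);print(p["cx"]+p["fx"]*q[0]/-q[2],p["cy"]-p["fy"]*q[1]/-q[2])
print(ctrl.current_q(),ctrl.current_tool_pos())
E
```

```text
280.68225074622706 135.25622120795788
282.61079830893925 158.9202324829572
282.3091498772918 155.21889162644663
[-26.4584  31.6341  77.6073  -0.0006  70.8652  86.4425] [ 0.5963 -0.2302  0.1489]
```

The blade has not moved, and the fingers shut fully. The fingertips show at about (280,129) in the scene view, against (281,135) expected, so they may have shut above the blade. I'll check the height by touching the stone well away from the blade.

```bash
python3 - <<'E'
from h import *
ctrl.move_l([.522,-.2007,.12],vel=.2);st()
print(ctrl.move_l([.522,-.2007,.03],vel=.04,contact_N=4));st()
s=ctrl.read_camera("scene");cv2.imwrite("pics/scene2.png",s)
a=s[90:210,230:390];cv2.imwrite("pics/v7.png",cv2.resize(a,(800,600),interpolation=cv2.INTER_CUBIC))
p=np.array(ctrl.current_tool_pos());ctrl.move_l(p+[0,0,.05],vel=.15);st()
E
```

```text
t8.12 loc -160.61 -388.92 z 120.11 | F -0.22 0.12 -0.37 grip 0.005 0.0
False
t10.53 loc -160.99 -388.52 z 30.13 | F -0.53 -0.06 -0.53 grip 0.004 0.0
t11.06 loc -161.01 -388.53 z 80.03 | F 0.16 0.19 -0.00 grip 0.002 0.0
```

View pics/v7.png

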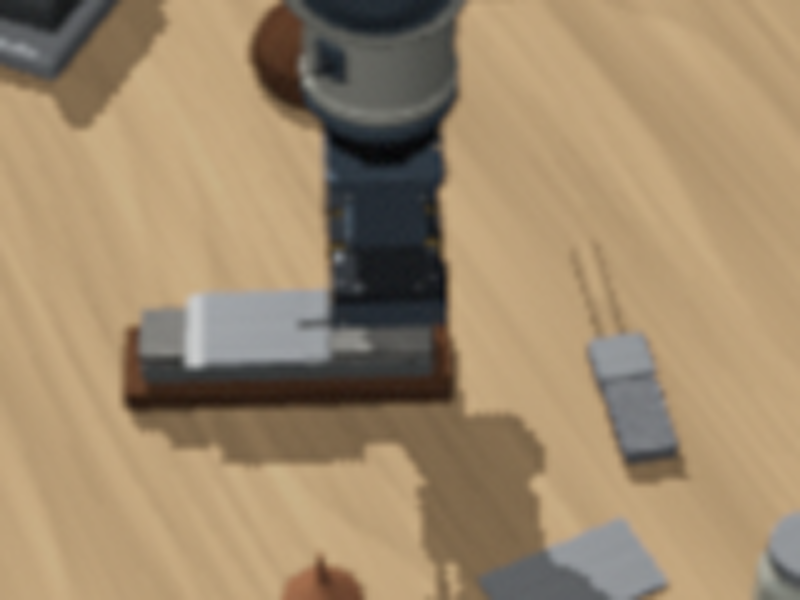

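Touch and picture agree: with the reported z at 30 mm the shut fingertips, at about (307,155), still hang above the stone. The real tips are higher than reported, so I'll go further down to find the offset.

```bash
python3 - <<'E'
from h import *
p=ctrl.camera_params("scene")
for P in([.522,-.2007,.03],[.522,-.2007,.06]):
    q=p["pose"][:3,:3].T@(np.array(P)-p["pose"][:3,3]);print(p["cx"]+p["fx"]*q[0]/-q[2],p["cy"]-p["fy"]*q[1]/-q[2])
ctrl.move_l([.522,-.2007,.035],vel=.12)
print(ctrl.move_l([.522,-.2007,-.012],vel=.03,contact_N=4));st()
p=np.array(ctrl.current_tool_pos());ctrl.move_l(p+[0,0,.05],vel=.15);st()
E
```

```text
305.87881837490636 158.23125791751167
305.79005097999715 152.37572816743616
True
t12.25 loc -161.07 -388.45 z 23.06 | F -2.10 0.77 12.04 grip 0.006 5.5
t12.73 loc -161.13 -388.40 z 72.70 | F 0.36 -1.34 -0.10 grip 0.008 0.0
```

The contact puts the stone top (48 mm) at a reported z of about 23 mm, so the true tips are about 25 mm above the reported TCP. I'll regrasp with that offset.

```bash
cat >> h.py <<'E'
ZO=-.025   # commanded z = true tip z + ZO (found by touching the stone)
E
python3 - <<'E'
from h import *
g=BC+rot(BY)@[GX,0]
p=np.array(ctrl.current_tool_pos());ctrl.move_l([p[0],p[1],.085],vel=.15)
ctrl.command_gripper(1.0)
ctrl.move_l([*g,.085],vel=.2);st()
print(ctrl.move_l([*g,.036+ZO],vel=.06,contact_N=6));st()
ctrl.command_gripper(0.0);st()
if ctrl.current_grip_width()>.5:
    p=np.array(ctrl.current_tool_pos());ctrl.move_l(p+[0,0,.02],vel=.05);st()
E
```

```text
t14.93 loc -96.77 -436.47 z 84.59 | F -0.55 -0.09 -0.48 grip 1.000 0.0
False
t16.31 loc -96.34 -436.90 z 11.41 | F -0.33 -0.41 0.06 grip 1.001 0.0
t16.84 loc -96.50 -436.77 z 11.10 | F 0.25 -0.79 1.51 grip 0.697 30.0
t17.39 loc -96.42 -436.80 z 31.33 | F -0.60 -0.22 -1.61 grip 0.699 30.0
```

```bash
python3 - <<'E'
from h import *
p=np.array(ctrl.current_tool_pos());ctrl.move_l([p[0],p[1],.13],vel=.2)
a=loc(.055,.0024)
ctrl.goto([*a,.12],R(SY));st()
ctrl.move_l([*a,.022],vel=.12);ctrl.sleep(.2);st()
print(ctrl.move_l([*a,.009],vel=.008,contact_N=2.5));st();ctrl.sleep(.15);st()
E
```

```text
t19.73 loc 55.06 1.19 z 119.94 | F 0.41 0.23 -1.68 grip 0.697 30.0
t20.90 loc 55.45 2.42 z 22.74 | F -0.27 -0.01 -1.76 grip 0.696 30.0
True
t21.97 loc 55.00 2.39 z 13.09 | F -0.61 0.07 7.45 grip 0.697 30.0
t22.12 loc 54.94 2.40 z 13.08 | F -0.20 0.88 6.95 grip 0.700 30.0
```

```bash
cat >> h.py <<'E'
def slide(x,y,z,vel=.008,N=2.5):
    r=ctrl.move_l([*loc(x,y),z],vel=vel,contact_N=N);print("contact",r);st();return r
E
python3 - <<'E'
from h import *
ctrl.move_l([*loc(.055,.0024),.0135],vel=.01);ctrl.sleep(.1);st()
slide(.026,.0024,.0135);ctrl.sleep(.1);st()
E
```

```text
t22.50 loc 54.84 2.41 z 13.29 | F 0.16 -0.54 -2.08 grip 0.697 30.0
contact True
t23.90 loc 47.73 2.11 z 13.19 | F 1.93 -2.72 -1.15 grip 0.695 30.0
t24.00 loc 47.72 2.11 z 13.07 | F 0.91 -1.92 4.25 grip 0.697 30.0
```

The reaction is +x and -y, so the pin is catching the -y corner of the notch mouth. I'll back off, shift to -y and retry.

```bash
python3 - <<'E'
from h import *
ctrl.move_l([*loc(.0505,.0021),.0137],vel=.02)
ctrl.move_l([*loc(.0505,.0007),.0137],vel=.02);ctrl.sleep(.1);st()
slide(.024,.0007,.0137);ctrl.sleep(.1);st()
E
```

```text
t24.66 loc 50.45 0.65 z 13.64 | F 0.04 -0.39 -2.11 grip 0.695 30.0
contact True
t26.97 loc 29.77 0.67 z 13.48 | F 3.15 0.27 -0.83 grip 0.697 30.0
t27.07 loc 29.69 0.69 z 13.28 | F 3.53 -0.69 -0.29 grip 0.700 30.0
```

Seated: the notch went about 18 mm past where it jammed before, and the floor bears with 3.5 N at -x. I'll settle the blade onto the bed, push a touch more, hold and release.

```bash
python3 - <<'E'
from h import *
p=np.array(ctrl.current_tool_pos());
q=loc(.0297-.00005,.0007)
ctrl.move_l([*q,.0131],vel=.005,contact_N=4);ctrl.sleep(.15);st()
q=loc(.0294,.0007);z=ctrl.current_tool_pos()[2]
ctrl.move_l([*q,z],vel=.003,contact_N=1.5);st();ctrl.sleep(.3);st()
E
```

```text
t27.48 loc 29.81 0.69 z 13.14 | F 3.04 -0.36 0.19 grip 0.701 30.0
t27.73 loc 29.62 0.69 z 13.16 | F 3.97 0.44 -1.17 grip 0.692 30.0
t28.03 loc 29.60 0.68 z 13.14 | F 5.39 0.03 -0.95 grip 0.700 30.0
```

```bash
cat >> h.py <<'E'
KN=.0007; HZ=.070
def knob(th): # commanded tool position for clamp angle th
    a=th+.313;return np.r_[loc(-.034+HXO+.1135*np.cos(a),KN),HZ+.1135*np.sin(a)-.019+ZO]
HXO=-.0005
E
python3 - <<'E'
from h import *
ctrl.command_gripper(1.0);ctrl.sleep(.1);st()
p=np.array(ctrl.current_tool_pos());ctrl.move_l([p[0],p[1],.18],vel=.2)
k=knob(2.0);print(k)
ctrl.move_l([k[0],k[1],.18],vel=.15);st()
s=ctrl.read_camera("scene");t=ctrl.read_camera("top");cv2.imwrite("pics/scene3.png",s);cv2.imwrite("pics/top3.png",t)
a=s[195:285,290:410];b=t[150:240,215:305]
cv2.imwrite("pics/v8.png",np.hstack([cv2.resize(a,(440,330),interpolation=cv2.INTER_CUBIC),cv2.resize(b,(330,330),interpolation=cv2.INTER_CUBIC)]))
E
```

```text
t28.73 loc 29.35 0.69 z 13.14 | F -0.59 1.10 -0.11 grip 0.999 0.0
[0.4687 0.188  0.1096]
t30.80 loc -110.39 0.65 z 179.95 | F 0.35 -0.41 -0.20 grip 1.001 0.0
```

View pics/v8.png

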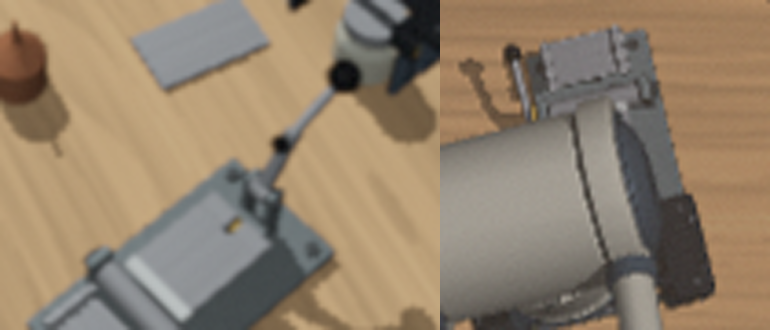

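The blade lies flat and square on the bed. The disc's gold shows through the notch at about (232,226), and the bevel is towards the roller and clear of it. The knob, at (343,75), is where I expected it. Next I'll swing the lever.

```bash
python3 - <<'E'
from h import *
k=knob(2.0)
print(ctrl.move_l(k,vel=.08,contact_N=6));st()
ctrl.command_gripper(0.0);st();print("expect",28/91)
if .25<ctrl.current_grip_width()<.4:
    for th in np.linspace(2.0,.15,12)[1:]:
        ctrl.move_l(knob(th),vel=.09)
    st()
E
```

```text
False
t31.93 loc -110.89 0.70 z 110.04 | F 0.45 -0.12 0.29 grip 1.001 0.0
t32.95 loc -111.24 -0.89 z 109.62 | F 0.15 -16.06 0.71 grip 0.288 30.0
expect 0.3076923076923077
t36.89 loc 69.65 -1.51 z 77.26 | F 9.36 -14.58 2.65 grip 0.288 30.0
```

```bash
python3 - <<'E'
import h
from h import *
h.KN=-.002;h.HXO=.003
ctrl.move_l(knob(.15),vel=.03);ctrl.sleep(.2);st()
print(ctrl.move_l(knob(-.12),vel=.012,contact_N=12));st();ctrl.sleep(.2);st()
E
```

```text
t37.39 loc 70.09 -1.77 z 76.33 | F -1.84 3.04 -3.04 grip 0.286 30.0
True
t39.02 loc 78.26 -1.76 z 57.34 | F -1.58 0.96 8.66 grip 0.288 30.0
t39.23 loc 78.29 -1.75 z 57.39 | F -0.69 1.72 7.05 grip 0.288 30.0
```

```bash
python3 - <<'E'
import h
from h import *
p=np.array(ctrl.current_tool_pos())
print(ctrl.move_l(p-[0,0,.004],vel=.008,contact_N=7));ctrl.sleep(.3);st()
ctrl.command_gripper(1.0);ctrl.sleep(.2);st()
p=np.array(ctrl.current_tool_pos());ctrl.move_l([p[0],p[1],.22],vel=.15)
ctrl.movej(np.array(ctrl.current_q())+[60,0,0,0,0,0]) ;st()
s=ctrl.read_camera("scene");t=ctrl.read_camera("top");cv2.imwrite("pics/scene4.png",s);cv2.imwrite("pics/top4.png",t)
a=s[205:295,290:410];b=t[150:240,215:305]
cv2.imwrite("pics/v9.png",np.hstack([cv2.resize(a,(457,343),interpolation=cv2.INTER_CUBIC),cv2.resize(b,(343,343),interpolation=cv2.INTER_CUBIC)]))
E
```

```text
True
t39.76 loc 78.30 -1.74 z 57.31 | F -1.64 -0.02 9.29 grip 0.288 30.0
t41.02 loc 77.41 -1.14 z 56.50 | F -0.81 0.60 -0.10 grip 1.000 0.0
t44.73 loc -316.84 566.94 z 219.00 | F 0.06 -0.79 0.11 grip 1.001 0.0
```

View pics/v9.png

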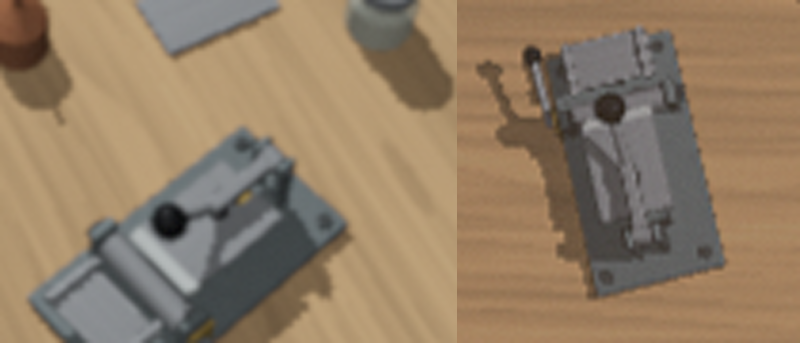

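The lever lies down over the blade, with the knob at (170,221) in the scene view. The blade is square, flat and clear of the roller, and the robot is well away.

```bash
python3 -c "
from bench import ctrl
print(ctrl.sign_off(),ctrl.current_t())"
```

```text
the job is handed in; nothing more can be done
the job is handed in; nothing more can be done
```

Job handed in at about 45 s with the blade seated against the pin (5 N push) and clamped, and the robot clear. The pad's pressure was judged from the lever pressing, not measured. A first grasp closed on air because the fingertips sit about 25 mm above the reported TCP; I found this by touching the stone and corrected for it.

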